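Shut and lock the bench dust gate

ROBOT

A 6-joint arm with a two-finger parallel gripper is mounted at the origin on the work surface. World frame = base frame: x ahead of the robot, y to its left, z up, the work surface at z = 0. Lengths are in m, angles in rad, forces in N, time in s.
With the tool pointing down it reaches from about 0.25 to 0.8 m from the base axis. Payload 3.9 kg.
Tool frame: the origin (TCP) lies between the finger pads; the fingertips stand 8 mm ahead of it and the grasp point (between the pads) lies 11 mm behind it; z points along the fingers, y is the line along which they close (so a half turn about z gives the same grasp; the last joint's range is limited). The gripper opens to 85 mm and grips with 20 to 120 N. Pads are 22 mm wide; open, the fingers measure 114 mm over their backs; the gripper's body (76 mm by 85 mm) begins 54 mm behind the grasp point. The pads swing forward as they close: fully open they stand 13 mm farther back than shut.
Start: joints at [-1.221, 0.26, -0.138, 1.173, 0, 1.571], TCP at [0.18, -0.493, 0.239] pointing down, gripper open.
Joint ranges: [-2.78, 2.78], [-0.83, 1.72], [-1.28, 1.37], [-1.9, 2.12], [-1.57, 1.48], [-3.14, 3.14]. Speed limits (rad/s): [2.57, 2.57, 3.14, 3.14, 3.14, 3.14].

INTERFACE

Orientations are given as a rotation vector (axis times angle).
In Python, from rig import robot, eyes, workorder gives the robot as it stands. The module is installed in compiled form; this text tells all that it offers.
- The arm moves only by the tool send_rows, never from a script. Its argument "steps" is a list that holds one entry, the list of rows, each a list of 7 numbers: the turn, a rotation vector about the tool's x, y, z in rad, then the shift along the tool's x, y, z in m, then the closure, from 0 (fully open) to 1 (shut). In form: [[[rx, ry, rz, tx, ty, tz, grip], ...]]. A call has 1 to 12 rows; each row is the pose to reach, as a shift and turn from the pose commanded when the call began, along the tool's axes at that moment; what a row does not reach only later rows make up. A row lasts 1/10 s, in which the tool goes at most 50 mm and 8.59 degrees, less where a joint would pass 70% of its speed; a pose out of reach is approached as far as the arm can. A call with a gripper value outside its range is refused whole. The fingers move at their own pace and stop on an object; the grip force is fixed at half the most. Time passes only in rows, so rows that repeat a pose let the fingers close. It gives the time, the measured TCP pose, the force, the opening and the grip force at its end, in the units of the state.
- robot.sense(): the state, without advancing time (a new reading comes with each control period).
- eyes.grab_frame(name): name is "scene" or "top" or "wrist"; returns the picture (480x640x3 uint8, blue, green, red); there is no depth.
- eyes.camera_params(name): a dict with "fx", "fy", "cx", "cy" (pixels), "dist_coeffs" ([k1, k2, p1, p2, k3] as OpenCV has them; the pictures are not rectified), "rvec" (rotation vector, rad) and "tvec" (3), from world to camera coordinates, as OpenCV has them. Camera axes: x right, y down, z forward; pixel columns grow to the right and rows downward; lengths in m; the calibration is good to about 2 mm. A picture is of the moment at which its call begins: read the wrist's pose just before it. camera_params takes no time and is no camera call; for the wrist camera it gives the pose at the moment of the call.
- workorder.hand_in(): hands the job in; it is judged then, once.
The state is a dict: "clock": time; "joint_positions": joint angles; "joint_vel": joint speeds; "effort": joint torques, N m; "tcp_pos": TCP position; "eef_rot": TCP orientation; "force": force on the tool from outside, world axes, zero at the start; "torque": the same for the moment, N m; "finger_gap": finger opening in m; "grasp_force": force on a finger pad.
Only numpy, scipy, OpenCV 4.12 (cv2) and the standard library are available. Lean on these libraries where they do the work, as an engineer would, in place of code of your own. Each camera call takes 0.05 s, during which the arm holds its last target. There are 200 camera calls.

TASK

Shut the dust gate that is screwed to the bench: push its upright black knob along the long leg of the L-shaped slot, towards the open dust mouth, right up to the corner, then push it sideways all the way to the end of the short leg, so that the shutter is closed and locked there. Only push the knob, never lift it, and leave everything else on the bench where it is.

Things in the scene. Friction and masses are not known exactly. Their poses are not given: they have to be found in the camera images.
- gate: The fixed dust gate: a flat grey box with a bright aluminium cover, top at z = 30 mm, x -85 to 165 mm, y -75 to 75 mm. Origin: on the bench, below the middle of the slot's long leg; z up. The L-shaped slot is 16 mm wide: the long leg's centre line runs from x = -45 to 45 mm at y = 0, the short leg's from (45, 0) to (45, 40) mm: the knob moves along +x, then +y
- slot_corner (a point): Corner of the L-shaped slot: where its two centre lines meet, on the cover's top, 30 mm above the bench
- slot_end (a point): Where the knob's centre stands at the end of the short leg, on the cover's top, 40 mm to the gate's +y from the corner
- mouth (a point): Centre of the dust mouth, a rectangular opening 72 mm (gate x) by 80 mm (gate y) in the cover, which the shutter closes
- knob_top (a point): Centre of the top of the upright black knob, 79 mm above the bench. A cylinder of 28 mm diameter from z = 38 mm to the top, with a 36 mm skirt at z = 32 to 36 mm, on a 12 mm steel pin that runs in the slot with 2 mm of play each side. It does not turn or tilt, stays where it is left and slides with 2 to 4 N. It starts in the first third of the long leg
- shutter (a joint): Travel in m of the shutter plate, and of the knob with it, along the gate's +x: knob centre at x = -45 mm when 0, in the corner at 0.090 (it stops against the slot's end wall at 0.092); the short leg can be entered only from 0.088 on
- cross (a joint): Sideways travel in m of the knob along the gate's +y: 0 on the long leg's centre line, 0.040 at the end of the short leg (it stops against the wall at 0.042)
- lift (a joint): Height in m by which the knob and its pin are raised; 0 when seated, held down by a spring of about 4 N; it should stay seated
- glue: Bystander, to be left alone: standing white plastic glue bottle, 58 mm dia, 150 mm tall. Origin at its underside
- offcut: Bystander, to be left alone: plywood offcut block 100 x 45 x 32 mm, lying flat. Origin at its underside
- dog: Bystander, to be left alone: loose aluminium bench dog (mushroom peg), 30 mm head, 52 mm tall, standing on the bench. Origin at its underside
- roll: Bystander, to be left alone: roll of wood edge tape, ring of 110 mm outer diameter, 22 mm tall, lying flat. Origin at its underside
- jar: Bystander, to be left alone: glass screw jar with steel cap, 64 mm dia, 70 mm tall. Origin at its underside
- square: Bystander, to be left alone: try square, dark wood stock 110 x 20 x 18 mm and steel blade 170 mm, lying flat. Origin at its underside

How it is judged:
On the way, in this order (a step that is already met when the one before it is completed fails the run):
1. the knob has been pushed to the corner of the slot, not yet sideways (value of joint shutter above 0.0865 m and value of joint cross below 0.01 m and value of joint lift below 0.003 m).
2. the knob has been pushed to the end of the short leg (value of joint shutter above 0.0865 m and value of joint cross above 0.036 m and value of joint lift below 0.003 m), for 0.2 s.
At the end, for the whole second after the job is handed in: The shutter is closed (joint shutter above 0.0865 m), the knob is at the end of the short leg (joint cross above 0.036 m, within 4 mm of its nominal end), seated (lift below 3 mm) and at rest (all of step 2 and velocity of joint shutter between -0.01 and 0.01 m/s and velocity of joint cross between -0.01 and 0.01 m/s); the robot touches nothing.
It fails at once if the knob was lifted by more than 4 mm (value of joint lift above 0.004 m).
It fails at once if something else on the bench was moved by more than 15 mm or lifted (distance of any of glue, offcut, dog, roll, jar, square from where it was at the start of the episode above 0.015 m).
It also fails if it takes over 48 s, if anything falls off the work surface, if the arm or the gripper's body presses on something with over 40 N, if the wrist force passes 120 N, or if a joint passes its speed limit or range.

## Working session

There is one attempt and no reset: what is moved stays moved. The work goes in short steps, Python scripts to look and compute and a tool call to move; the robot and the scene stay as the last step left them, time stands still between calls to the robot, and variables do not carry over. Pictures are saved under pics/ and viewed, at most 10 in all, crops included, and the job is handed in when it is done.

Besides the shell and the picture viewer there is one more tool, called after "Request:" as a command line: name --argument value ..., lists and objects as JSON in quotes. send_rows: Moves the arm, as the interface text tells. Its arguments: {"type":"object","properties":{"steps":{"type":"array"}},"required":["steps"]}

```bash
mkdir -p pics; python3 - <<'E'
from rig import robot, eyes
import cv2
for n in ("scene","top"):
    cv2.imwrite(f"pics/{n}0.png",eyes.grab_frame(n)); 
    p=eyes.camera_params(n); print(n,p)
s=robot.sense(); print(s["clock"],s["tcp_pos"],s["eef_rot"],s["force"],s["finger_gap"])
E
```

```text
scene {'fx': 488.4493885116238, 'fy': 488.4493885116238, 'cx': 315.5375294001205, 'cy': 246.55351850967213, 'dist_coeffs': array([-0.0121744,  0.       ,  0.       ,  0.       ,  0.       ]), 'rvec': array([ 1.72336356,  2.16560117, -0.58950909]), 'tvec': array([ 0.1307056 , -0.42123313,  1.43278103])}
top {'fx': 498.51104094204345, 'fy': 498.51104094204345, 'cx': 318.2062752410503, 'cy': 226.47395552536034, 'dist_coeffs': array([-0.05150408,  0.        ,  0.        ,  0.        ,  0.        ]), 'rvec': array([ 2.17285193, -2.10742468,  0.17891648]), 'tvec': array([-0.02575115,  0.57585939,  1.13944503])}
0.1 [ 0.17972737 -0.49267438  0.23853174] [-3.09198398e+00 -5.46338661e-01  4.58023411e-04] [-1.29972892 -0.67104612  0.09223742] 0.08537052778930684
```

View pics/top0.png

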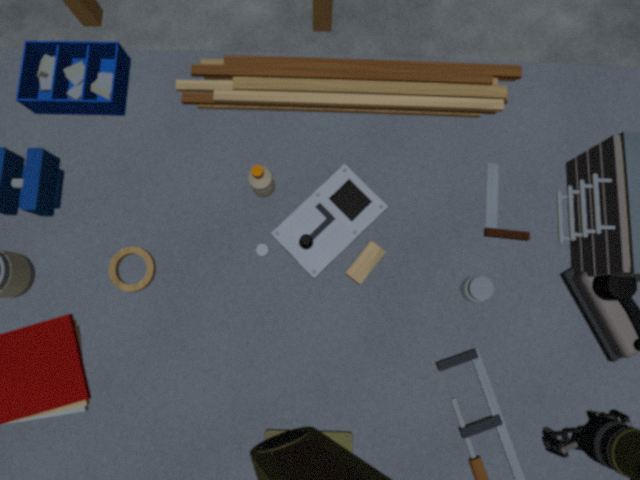

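View pics/scene0.png

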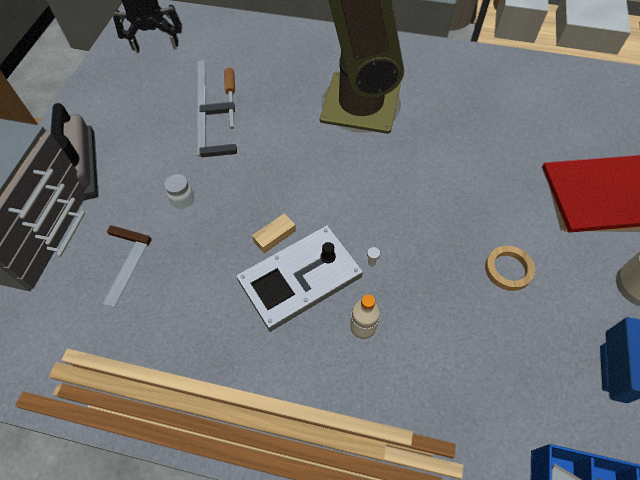

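The top view shows the gate with cover corners near (345,165), (387,206), (315,277) and (272,234). The knob is at (306,241), the slot corner near (331,218) and the short-leg end near (320,208). The dog at (262,250) stands close behind the knob, and the bottle is at (260,180). The scene view shows the same layout, with the knob top at (328,247).

```bash
cat > h.py <<'E'
import numpy as np, cv2
from scipy.spatial.transform import Rotation as R
def ray(p,uv):
    K=np.array([[p["fx"],0,p["cx"]],[0,p["fy"],p["cy"]],[0,0,1]])
    u=cv2.undistortPoints(np.float64(uv).reshape(-1,1,2),K,p["dist_coeffs"]).reshape(-1,2)
    M=cv2.Rodrigues(p["rvec"])[0]; c=-M.T@p["tvec"]
    return c,np.c_[u,np.ones(len(u))]@M
def onz(p,uv,z):
    c,d=ray(p,uv); return c+d*((z-c[2])/d[:,2])[:,None]
E
python3 - <<'E'
from h import *
from rig import robot,eyes
for n,seed,kn,dog,gl in (("top",(300,220),(306,241),(262,250),(257,171)),("scene",(290,260),(328,247),(374,252),(368,301))):
    im=cv2.imread(f"pics/{n}0.png"); p=eyes.camera_params(n)
    g=cv2.cvtColor(im,cv2.COLOR_BGR2GRAY)
    m=(g>(150 if n=="top" else 165)).astype(np.uint8)
    m=cv2.morphologyEx(m,cv2.MORPH_CLOSE,np.ones((3,3)))
    cs=cv2.findContours(m,0,2)[0]; c=max((c for c in cs if cv2.pointPolygonTest(c,seed,False)>=0 or 1),key=lambda c:cv2.contourArea(c) if abs(c.mean(0)[0]-seed).max()<60 else 0)
    q=cv2.approxPolyDP(cv2.convexHull(c),8,True).reshape(-1,2); print(n,q.tolist(),cv2.contourArea(c))
    w=onz(p,q,.03); print(w.round(4).tolist())
    print(cv2.minAreaRect(np.float32(onz(p,c.reshape(-1,2),.03)[:,:2]*1000)))
    k=(g<50).astype(np.uint8); x,y=kn; k2=np.zeros_like(k); k2[y-14:y+14,x-12:x+12]=1
    ys,xs=np.nonzero(k&k2); print("blackmean",xs.mean(),ys.mean(),len(xs))
    print("knob",onz(p,[kn],.079),"dog",onz(p,[dog],.052),"glue",onz(p,[gl],.15))
s=robot.sense(); print(R.from_rotvec(s["eef_rot"]).as_matrix().round(3))
E
python3 -c "
import cv2
a=cv2.imread('pics/top0.png')[150:290,230:400];cv2.imwrite('pics/c.png',cv2.resize(a,None,fx=4,fy=4,interpolation=2))"
```

```text
Traceback (most recent call last):
ValueError: max() iterable argument is empty
```

View pics/c.png

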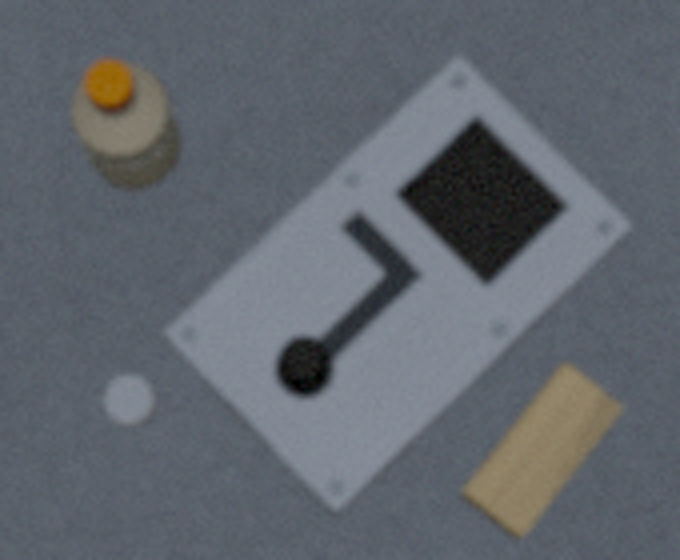

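The enlarged crop gives subpixel positions: cover corners (271.2,232.7), (345,163.7), (388,206.5) and (314.2,277.7); knob top (306.2,241.5); slot corner about (331.2,217.7); dog head (262.2,249.7).

```bash
python3 - <<'E'
from h import *
from rig import robot,eyes
p=eyes.camera_params("top"); P=eyes.camera_params("scene")
q=onz(p,[(271.2,232.7),(345,163.7),(388,206.5),(314.2,277.7)],.03)[:,:2]
# gate coords of those corners
G=np.array([[-85,75],[165,75],[165,-75],[-85,-75]])/1000
# rigid fit
A=q-q.mean(0);B=G-G.mean(0);U,S,V=np.linalg.svd(B.T@A);Rm=(U@V).T
o=q.mean(0)-Rm@G.mean(0); print("yaw",np.degrees(np.arctan2(Rm[1,0],Rm[0,0])),"o",o,"det",np.linalg.det(Rm)); print("res mm",((G@Rm.T+o-q)*1000).round(1).tolist())
gp=lambda w:((w[:,:2]-o)@Rm*1000).round(1)
def dual(a,b):
    c1,d1=ray(p,[a]);c2,d2=ray(P,[b]);M=np.c_[d1[0],-d2[0]];t=np.linalg.lstsq(M,c2-c1,rcond=None)[0]
    x=c1+d1[0]*t[0];y=c2+d2[0]*t[1];return x.round(4),y.round(4)
k=onz(p,[(306.2,241.5)],.079);print("knob",k,gp(k),dual((306.2,241.5),(328,247)), "scene",onz(P,[(328,247)],.079))
c=onz(p,[(331.2,217.7)],.03);print("corner",c,gp(c),"nominal",Rm@[.045,0]+o,"end",Rm@[.045,.04]+o)
print("mouth c gate",gp(onz(p,[(350.5,200)],.03)))
for n,uv,z in(("dog",(262.2,249.7),.052),("glue",(257,171),.15),("offcut",(366,262),.032)):
    w=onz(p,[uv],z);print(n,w.round(3),gp(w))
s=robot.sense(); T=R.from_rotvec(s["eef_rot"]).as_matrix();print(T.round(3))
np.savez("g.npz",Rm=Rm,o=o)
E
```

```text
yaw -44.388403437226366 o [ 0.56826901 -0.00802398] det 1.0
res mm [[-0.3, 0.6], [0.8, -0.3], [0.1, -0.5], [-0.5, 0.2]]
knob [[0.53522135 0.01854976 0.079     ]] [[-42.2  -4.1]] (array([0.5364, 0.0187, 0.0704]), array([0.5359, 0.0212, 0.0703])) scene [[0.54074048 0.02217478 0.079     ]]
corner [[ 0.60153223 -0.03898514  0.03      ]] [[45.4  1.1]] nominal [ 0.60042666 -0.03950232] end [ 0.62840741 -0.01091775]
mouth c gate [[109.9   0. ]]
dog [[0.516 0.122 0.052]] [[-128.1   56.3]]
glue [[0.679 0.131 0.15 ]] [[-17.9 177.2]]
offcut [[ 0.497 -0.125  0.032]] [[  30.3 -133.6]]
[[ 0.939  0.343 -0.001]
 [ 0.343 -0.939  0.002]
 [ 0.    -0.002 -1.   ]]
```

Request:
send_rows --steps '[[[0,0,-0.045,0.04,-0.034,0.006,1],[0,0,-0.09,0.08,-0.068,0.013,1],[0,0,-0.135,0.115,-0.097,0.02,1],[0,0,-0.18,0.15,-0.126,0.026,1],[0,0,-0.225,0.185,-0.155,0.033,1],[0,0,-0.27,0.22,-0.184,0.04,1],[0,0,-0.315,0.255,-0.213,0.046,1],[0,0,-0.36,0.29,-0.242,0.053,1],[0,0,-0.4,0.325,-0.271,0.06,1],[0,0,-0.445,0.36,-0.3,0.066,1],[0,0,-0.445,0.395,-0.33,0.073,1],[0,0,-0.445,0.43,-0.36,0.08,1]]]'

```text
clock: 1.3
tcp_pos: [0.4609, -0.0058, 0.1589]
eef_rot: [2.896, 1.216, -0.0]
force: [0.2, -0.7, -0.1]
finger_gap: 0.0
grasp_force: 0.0
```

```bash
cat > st.py <<'E'
from h import *
from rig import robot
d=np.load("g.npz"); s=robot.sense(); T=R.from_rotvec(s["eef_rot"]).as_matrix()
print(s["clock"],"gate mm",((s["tcp_pos"][:2]-d["o"])@d["Rm"]*1000).round(1),"z",round(s["tcp_pos"][2],4),"F gate",(s["force"][:2]@d["Rm"]).round(1),round(s["force"][2],1),"gap",round(s["finger_gap"],4))
print("tool x,y,z in gate:",(d["Rm"].T@T[:2]).round(3).tolist(), "tz",T[2].round(3))
E
python3 st.py
```

```text
1.3 gate mm [-78.3 -73.5] z 0.1589 F gate [ 0.6 -0.4] -0.1 gap 0.0
tool x,y,z in gate: [[0.001, 1.0, -0.0], [1.0, -0.001, -0.0]] tz [-0.  0. -1.]
```

Request:
send_rows --steps '[[[0,0,0,0.035,-0.01,0,1],[0,0,0,0.06,-0.017,0,1],[0,0,0,0.0735,-0.017,0,1],[0,0,0,0.0735,-0.017,0,1]]]'

```text
clock: 1.7
tcp_pos: [0.5009, 0.0575, 0.159]
eef_rot: [2.895, 1.218, 0.0]
force: [-0.2, -0.5, -0.5]
finger_gap: -0.0
grasp_force: 0.0
```

```bash
python3 st.py; python3 - <<'E'
from h import *
from rig import eyes
d=np.load("g.npz");p=eyes.camera_params("wrist")
im=eyes.grab_frame("wrist")
K=np.array([[p["fx"],0,p["cx"]],[0,p["fy"],p["cy"]],[0,0,1]])
def pr(g,z):
    w=np.append(d["Rm"]@(np.array(g)/1000)+d["o"],z); return cv2.projectPoints(w.reshape(1,3),p["rvec"],p["tvec"],K,p["dist_coeffs"])[0].ravel()
for g,z,n in(((-42,0),.079,"knob"),((45,0),.03,"corner"),((45,40),.03,"end"),((-45,0),.03,"start"),((-85,75),.03,"c1"),((-85,-75),.03,"c2")):
    u=pr(g,z);print(n,u.round(0)); cv2.circle(im,tuple(int(v) for v in u),3,(0,0,255),1) if abs(u).max()<2000 else 0
cv2.imwrite("pics/w0.png",im)
E
```

```text
1.7 gate mm [-94.   -0.3] z 0.159 F gate [ 0.2 -0.5] -0.5 gap -0.0
tool x,y,z in gate: [[-0.001, 1.0, 0.0], [1.0, 0.001, 0.0]] tz [ 0.  0. -1.]
knob [392. 248.]
corner [485. 231.]
end [492. 182.]
start [375. 231.]
c1 [328. 135.]
c2 [326. 314.]
```

View pics/w0.png

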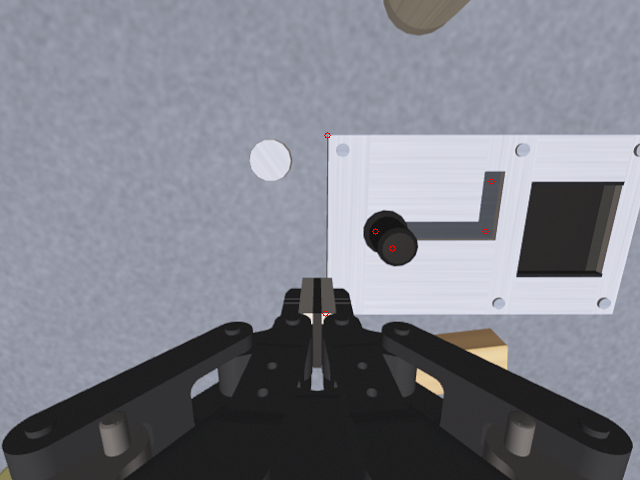

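The wrist view shows the knob top at (397,247), about 4 mm further along +x than estimated (gate x about -38, y about 0). The slot corner is at about (488,231), and the closed fingers sit behind the knob on the slot line. I'll go down and begin the push.

Request:
send_rows --steps '[[[0,0,0,0,0,0.03,1],[0,0,0,0,0,0.06,1],[0,0,0,0,0,0.085,1],[0,0,0,0,0,0.097,1],[0,0,0,0,0.004,0.097,1],[0,0,0,0,0.01,0.097,1],[0,0,0,0,0.016,0.097,1],[0,0,0,0,0.022,0.097,1],[0,0,0,0,0.028,0.097,1],[0,0,0,0,0.034,0.097,1],[0,0,0,0,0.04,0.097,1],[0,0,0,0,0.046,0.097,1]]]'

```text
clock: 2.95
tcp_pos: [0.533, 0.0245, 0.0624]
eef_rot: [-2.896, -1.216, -0.0]
force: [-1.5, 1.3, 1.6]
finger_gap: -0.0001
grasp_force: 1.2
```

```bash
python3 st.py
```

```text
2.95 gate mm [-48.   -1.5] z 0.0624 F gate [-2.  -0.1] 1.6 gap -0.0001
tool x,y,z in gate: [[0.001, 1.0, -0.0], [1.0, -0.001, 0.0]] tz [ 0. -0. -1.]
```

Request:
send_rows --steps '[[[0,0,0,0.001,0.006,0,1],[0,0,0,0.001,0.013,0,1],[0,0,0,0.001,0.02,0,1],[0,0,0,0.001,0.027,0,1],[0,0,0,0.001,0.034,0,1],[0,0,0,0.001,0.04,0,1],[0,0,0,0.001,0.046,0,1],[0,0,0,0.001,0.05,0,1],[0,0,0,0.001,0.053,0,1],[0,0,0,0.001,0.055,0,1],[0,0,0,0.001,0.056,0,1],[0,0,0,0.001,0.056,0,1]]]'

```text
clock: 4.15
tcp_pos: [0.5735, -0.014, 0.0623]
eef_rot: [2.897, 1.216, 0.0]
force: [-1.5, -0.5, -1.0]
finger_gap: 0.0
grasp_force: 0.6
```

```bash
python3 st.py; python3 - <<'E'
from h import *
from rig import eyes
cv2.imwrite("pics/w1.png",eyes.grab_frame("wrist"))
E
```

```text
4.15 gate mm [ 7.9 -0.7] z 0.0623 F gate [-0.7 -1.4] -1.0 gap 0.0
tool x,y,z in gate: [[0.001, 1.0, 0.0], [1.0, -0.001, 0.0]] tz [ 0.  0. -1.]
```

View pics/w1.png

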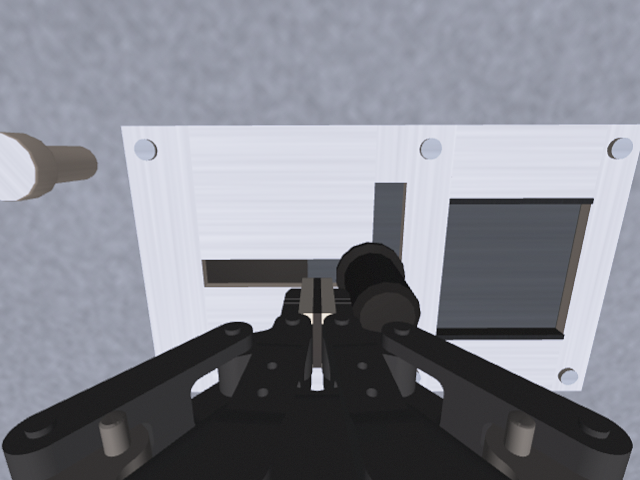

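The wrist view shows the knob base at about (371,272), with the short leg centred at x of about 391, so roughly 8-10 mm remain to the corner.

Request:
send_rows --steps '[[[0,0,0,0,0.003,0,1],[0,0,0,0,0.006,0,1],[0,0,0,0,0.008,0,1],[0,0,0,0,0.009,0,1],[0,0,0,0,0.01,0,1],[0,0,0,0,0.01,0,1]]]'

```text
clock: 4.8
tcp_pos: [0.5808, -0.0211, 0.0623]
eef_rot: [2.897, 1.216, 0.001]
force: [-1.9, 0.7, -0.1]
finger_gap: -0.0001
grasp_force: 0.7
```

```bash
python3 st.py
```

```text
4.8 gate mm [18.1 -0.6] z 0.0623 F gate [-1.8 -0.8] -0.1 gap -0.0001
tool x,y,z in gate: [[0.001, 1.0, 0.0], [1.0, -0.001, 0.0]] tz [ 0.  0. -1.]
```

Request:
send_rows --steps '[[[0,0,0,0,0.001,0,1],[0,0,0,0,0.002,0,1],[0,0,0,0,0.002,0,1]]]'

```text
clock: 5.1
tcp_pos: [0.5816, -0.022, 0.0623]
eef_rot: [-2.896, -1.216, 0.0]
force: [-2.9, 1.6, 0.1]
finger_gap: -0.0
grasp_force: 1.8
```

```bash
python3 st.py
```

```text
5.1 gate mm [19.3 -0.6] z 0.0623 F gate [-3.2 -0.9] 0.1 gap -0.0
tool x,y,z in gate: [[0.001, 1.0, -0.001], [1.0, -0.001, 0.0]] tz [ 0.    -0.001 -1.   ]
```

Request:
send_rows --steps '[[[0,0,0,0,0.001,0,1],[0,0,0,0,0.002,0,1],[0,0,0,0,0.002,0,1]]]'

```text
clock: 5.4
tcp_pos: [0.5818, -0.0223, 0.0622]
eef_rot: [-2.892, -1.216, 0.002]
force: [-4.9, 5.8, 2.5]
finger_gap: -0.0002
grasp_force: 4.0
```

```bash
python3 st.py; python3 - <<'E'
from h import *
from rig import eyes
a=eyes.grab_frame("wrist")[150:400,150:470]
cv2.imwrite("pics/w2.png",cv2.resize(a,None,fx=2,fy=2))
E
```

```text
5.4 gate mm [19.7 -0.7] z 0.0622 F gate [-7.5  0.7] 2.5 gap -0.0002
tool x,y,z in gate: [[0.0, 1.0, -0.004], [1.0, -0.0, 0.0]] tz [ 0.    -0.004 -1.   ]
```

View pics/w2.png

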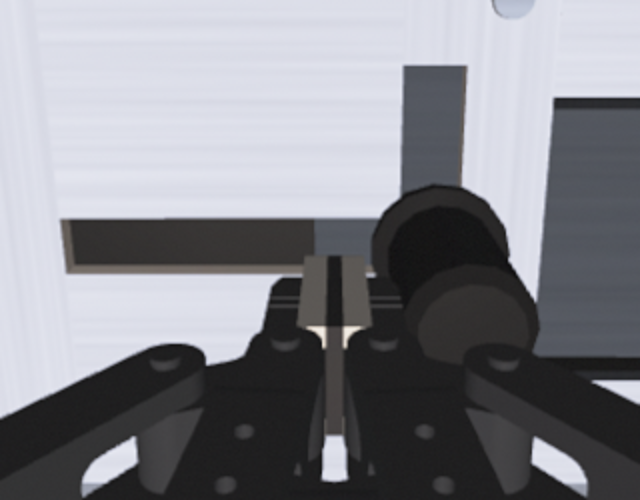

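The crop shows the knob centred over the short leg (x of about 440 against 435) and stopped at the end wall with 7.5 N, so it is in the corner. Next I go around to its -y side.

Request:
send_rows --steps '[[[0,0,0,0,-0.012,0,1],[0,0,0,0,-0.027,0,1],[0,0,0,-0.015,-0.027,0,1],[0,0,0,-0.035,-0.027,0,1],[0,0,0,-0.05,-0.027,0,1],[0,0,0,-0.05,-0.01,0,1],[0,0,0,-0.05,0.01,0,1],[0,0,0,-0.05,0.026,0,1],[0,0,0,-0.05,0.026,0,1]]]'

```text
clock: 6.35
tcp_pos: [0.5686, -0.0797, 0.0627]
eef_rot: [2.896, 1.212, 0.004]
force: [-0.1, 0.5, -0.5]
finger_gap: 0.0001
grasp_force: 0.0
```

```bash
python3 st.py; python3 - <<'E'
from h import *
from rig import eyes
a=eyes.grab_frame("wrist")
cv2.imwrite("pics/w3.png",a)
E
```

```text
6.35 gate mm [ 50.3 -51. ] z 0.0627 F gate [-0.4  0.3] -0.5 gap 0.0001
tool x,y,z in gate: [[0.004, 1.0, 0.003], [1.0, -0.004, 0.001]] tz [ 0.001  0.003 -1.   ]
```

View pics/w3.png

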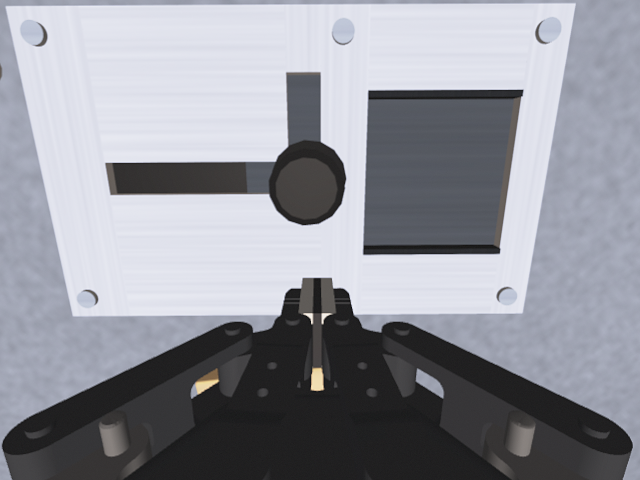

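The wrist view shows the knob top at (306,185) and the fingers at column 317 on its -y side, so I shift about 3 mm in -x and push +y.

Request:
send_rows --steps '[[[0,0,0,0.006,-0.003,0,1],[0,0,0,0.012,-0.003,0,1],[0,0,0,0.018,-0.003,0,1],[0,0,0,0.023,-0.003,0,1],[0,0,0,0.028,-0.003,0,1],[0,0,0,0.033,-0.003,0,1],[0,0,0,0.038,-0.003,0,1],[0,0,0,0.043,-0.003,0,1],[0,0,0,0.048,-0.003,0,1],[0,0,0,0.053,-0.003,0,1],[0,0,0,0.056,-0.003,0,1],[0,0,0,0.058,-0.003,0,1]]]'

```text
clock: 7.6
tcp_pos: [0.6053, -0.0339, 0.0622]
eef_rot: [-2.896, -1.216, 0.001]
force: [-3.7, -1.7, 1.9]
finger_gap: -0.0001
grasp_force: 1.6
```

```bash
python3 st.py; python3 - <<'E'
from h import *
from rig import eyes
a=eyes.grab_frame("wrist")
cv2.imwrite("pics/w4.png",a)
E
```

```text
7.6 gate mm [44.6  7.5] z 0.0622 F gate [-1.4 -3.8] 1.9 gap -0.0001
tool x,y,z in gate: [[0.001, 1.0, -0.0], [1.0, -0.001, -0.0]] tz [-0. -0. -1.]
```

View pics/w4.png

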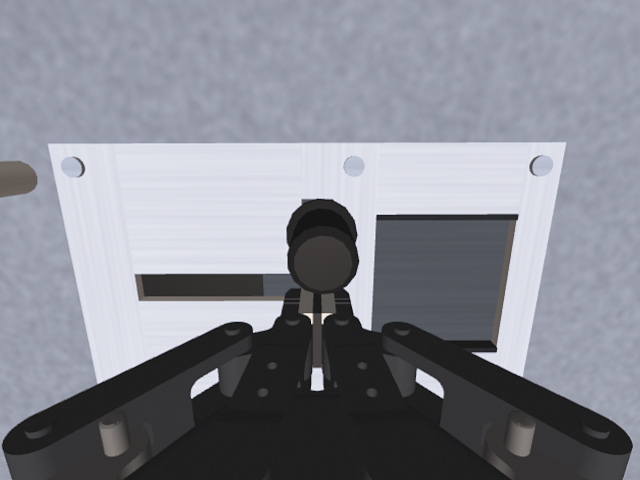

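The knob is most of the way along the short leg: its skirt is at (322,232) and a sliver of slot still shows at row 199. I keep pushing slowly to the wall.

Request:
send_rows --steps '[[[0,0,0,0.002,0,0,1],[0,0,0,0.004,0,0,1],[0,0,0,0.006,0,0,1],[0,0,0,0.007,0,0,1],[0,0,0,0.008,0,0,1],[0,0,0,0.008,0,0,1]]]'

```text
clock: 8.25
tcp_pos: [0.6109, -0.0283, 0.0622]
eef_rot: [-2.896, -1.216, 0.0]
force: [-2.9, 0.1, 0.5]
finger_gap: -0.0001
grasp_force: 1.3
```

```bash
python3 st.py
```

```text
8.25 gate mm [44.7 15.4] z 0.0622 F gate [-2.1 -2. ] 0.5 gap -0.0001
tool x,y,z in gate: [[0.001, 1.0, -0.0], [1.0, -0.001, 0.0]] tz [ 0. -0. -1.]
```

Request:
send_rows --steps '[[[0,0,0,0.001,0,0,1],[0,0,0,0.002,0,0,1],[0,0,0,0.003,0,0,1],[0,0,0,0.003,0,0,1]]]'

```text
clock: 8.65
tcp_pos: [0.613, -0.0262, 0.0622]
eef_rot: [-2.896, -1.216, 0.0]
force: [-3.5, -1.0, 0.4]
finger_gap: 0.0001
grasp_force: 1.4
```

```bash
python3 st.py
```

```text
8.65 gate mm [44.7 18.3] z 0.0622 F gate [-1.8 -3.1] 0.4 gap 0.0001
tool x,y,z in gate: [[0.001, 1.0, -0.0], [1.0, -0.001, 0.0]] tz [ 0. -0. -1.]
```

Still sliding freely, with no wall yet.

Request:
send_rows --steps '[[[0,0,0,0.001,0,0,1],[0,0,0,0.002,0,0,1],[0,0,0,0.002,0,0,1]]]'

```text
clock: 8.95
tcp_pos: [0.6135, -0.0257, 0.0622]
eef_rot: [2.896, 1.215, -0.004]
force: [-5.5, -2.6, 1.9]
finger_gap: -0.0001
grasp_force: 3.0
```

```bash
python3 st.py
```

```text
8.95 gate mm [44.6 19. ] z 0.0622 F gate [-2.1 -5.7] 1.9 gap -0.0001
tool x,y,z in gate: [[0.002, 1.0, -0.0], [1.0, -0.002, -0.003]] tz [-0.003 -0.    -1.   ]
```

Request:
send_rows --steps '[[[0,0,0,0.001,0,0,1],[0,0,0,0.002,0,0,1],[0,0,0,0.002,0,0,1]]]'

```text
clock: 9.25
tcp_pos: [0.6136, -0.0254, 0.0622]
eef_rot: [2.895, 1.213, -0.009]
force: [-8.2, -5.9, 3.8]
finger_gap: -0.0005
grasp_force: 5.0
```

```bash
python3 st.py
```

```text
9.25 gate mm [44.6 19.3] z 0.0622 F gate [ -1.8 -10. ] 3.8 gap -0.0005
tool x,y,z in gate: [[0.002, 1.0, -0.0], [1.0, -0.002, -0.006]] tz [-0.006 -0.    -1.   ]
```

Request:
send_rows --steps '[[[0,0,0,-0.01,0,0,1],[0,0,0,-0.03,0,0,1],[0,0,0,-0.05,0,0,1],[0,0,0,-0.055,0,-0.03,1],[0,0,0,-0.055,0,-0.07,1],[0,0,0,-0.055,0,-0.1,1],[0,0,0,-0.055,0,-0.1,1],[0,0,0,-0.055,0,-0.1,1]]]'

```text
clock: 10.05
tcp_pos: [0.5794, -0.0628, 0.1637]
eef_rot: [2.895, 1.215, 0.008]
force: [-0.3, -0.5, -0.4]
finger_gap: -0.0
grasp_force: 0.0
```

```bash
python3 st.py; python3 - <<'E'
from h import *
from rig import eyes
a=eyes.grab_frame("wrist")
cv2.imwrite("pics/w5.png",a)
E
```

```text
10.05 gate mm [ 46.3 -31.4] z 0.1637 F gate [ 0.2 -0.5] -0.4 gap -0.0
tool x,y,z in gate: [[0.001, 1.0, 0.004], [1.0, -0.001, 0.004]] tz [ 0.004  0.004 -1.   ]
```

View pics/w5.png

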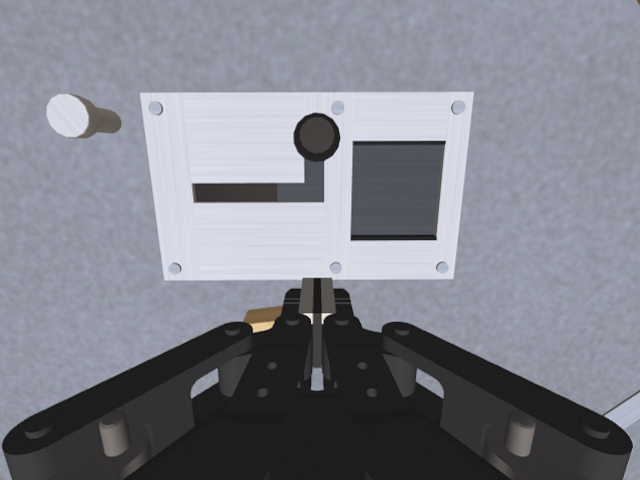

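The knob sits at the end of the short leg (317,137), the shutter covers the mouth, and the gripper is clear of everything.

```bash
python3 -c "
from rig import workorder
print(workorder.hand_in())"
```

```text
the job is handed in; nothing more can be done
None
```

I pushed the knob to the corner and then to the end wall of the short leg. The last wrist view shows the shutter covering the mouth and the arm clear. The job is handed in, but `hand_in()` returned no verdict.

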